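# Pop the round sample port of a chocolate warmer

### The job

Pop open the round sample port of the chocolate warmer: with a fingertip press the round hatch down once until its push latch lets go (it gives most easily near its free edge, opposite the hinge), then take the hand up and away so that the hatch springs up by itself, and see that it stays open. Do not grip it, lift it from underneath or push it down a second time; keep the square filling hatch on the other warmer shut and leave everything else where it stands.

Things in the scene. Friction and masses are not known exactly. Their poses are not given: they have to be found in the camera images.
- sample_warmer: The chocolate warmer that has the ROUND hatch (the sample port). Body about 220 x 190 mm, 100 mm high (flat grey deck), white sides, rubber feet, a black dial on its front (-x) side. Fixed to the table. Origin: centre of its underside; z up; x runs from the front towards the hatch's hinge side.
- sample_hatch: The round hatch: aluminium disc, 64 mm across, 6 mm thick, grey liner below, a small steel striker hanging from the underside. Shut, it lies level and its top stands 8 mm above the deck, 108 mm above the table. Origin on the hinge axis, 4 mm below the hatch's top, 42 mm from the disc's centre and 74 mm from its free edge; the hatch reaches from the hinge to its own -x, its y lies along the hinge, and its own z is up while it is shut.
- sample_press (a point): Point on top of the round hatch, 12 mm in from its free edge, 62 mm from the hinge: the best place to press. It moves with the hatch.
- sample_hinge (a joint): Opening of the round hatch, rad: 0 shut, negative pressed in (to the stop at -0.09, which is 5.6 mm down at the press point), 1.15 fully open at its stop, where a spring holds it (free edge then about 72 mm above the deck). While shut the spring presses it up against its latch: pressing in takes about 4 N at the press point; the latch lets go from about -0.05 (3 to 3.5 mm down). The hatch rises when the finger does; left alone it takes about half a second.
- sample_latch (a joint): Hidden catch of the round hatch, m: about 0 engaged (hatch held shut), 0.014 let go while the hatch is still held down, 0.034 once the hatch has sprung up.
- filling_warmer: The other warmer, with the SQUARE hatch (to be left alone). Body about 220 x 190 mm, 100 mm high (flat grey deck), white sides, rubber feet, a black dial on its front (-x) side. Fixed to the table. Origin: centre of its underside; z up; x runs from the front towards the hatch's hinge side.
- filling_hinge (a joint): Opening of the square filling hatch, rad: 0 shut, negative pressed in, 1.15 open. Aluminium plate 100 x 100 mm with the same kind of push latch, its top 8 mm above the deck. To stay shut.
- filling_latch (a joint): Hidden catch of the square hatch, m: about 0 engaged, 0.014 or more let go.
- deck_chunk: Loose lump of dark chocolate, 38 x 28 x 26 mm, on the deck of the round-hatch warmer beside the hatch. Origin: centre of its underside. Leave alone.
- deck_cup: Loose small steel cup, 42 mm across, 45 mm high, on the deck of the square-hatch warmer. Origin: centre of its underside. Leave alone.
- mid_chunk: Loose lump of white chocolate, 42 x 32 x 34 mm, on the table between the warmers. Origin: centre of its underside. Leave alone.
- spatula: Loose spatula, 200 mm long, lying on the table to the left of the warmers, its handle towards the robot. Leave alone.
- dark_chunk: Loose lump of dark chocolate, 55 x 50 x 40 mm, on the chopping board on the robot's right. Origin: centre of its underside. Leave alone.

How it is judged:
On the way, in this order (a step that is already met when the one before it is completed fails the run):
1. the round hatch is pressed in until its latch lets go (value of joint sample_hinge below -0.02 rad and value of joint sample_latch above 0.01 m), for 0.02 s.
2. the round hatch has sprung open, untouched, and stays open for a second (value of joint sample_hinge above 1 rad and value of joint sample_latch above 0.03 m and not (contact force between the arm and sample_hatch above 0.2 N) and not (contact force between the fingers and sample_hatch above 0.2 N)), for 1 s.
At the end, for the whole second after the job is handed in: The round hatch stands open by more than 1.0 rad and is at rest, its latch slid clear; the square hatch is shut and latched (below 0.05 rad); every loose bystander is within 30 mm of where it stood (value of joint sample_hinge above 1 rad and value of joint sample_latch above 0.03 m and velocity of joint sample_hinge between -0.1 and 0.1 rad/s and value of joint filling_hinge below 0.05 rad and value of joint filling_latch below 0.005 m and distance of each of deck_chunk, deck_cup, mid_chunk, spatula, dark_chunk from where it was at the start of the episode below 0.03 m); the robot touches nothing.
It fails at once if the round hatch is pushed down again after it has sprung up (value of joint sample_latch above 0.03 m and value of joint sample_hinge below 0.15 rad).
It fails at once if the round hatch is pried, gripped or lifted from underneath (contact force between any of the fingers, the arm and sample_hatch_c1 above 0.5 N).
It fails at once if the square filling hatch is released (value of joint filling_latch above 0.008 m or value of joint filling_hinge above 0.1 rad).
It fails at once if a bystander is lifted, carried or knocked away (more than 30 mm) (distance of any of deck_chunk, deck_cup, mid_chunk, spatula, dark_chunk from where it was at the start of the episode above 0.03 m).
It also fails if it takes over 32 s, if anything falls off the work surface, if the arm or the gripper's body presses on something with over 40 N, if the wrist force passes 120 N, or if a joint passes its speed limit or range.

### The arm

A 7-joint arm with a two-finger parallel gripper is mounted at the origin on the work surface. World frame = base frame: x ahead of the robot, y to its left, z up, the work surface at z = 0. Lengths are in m, angles in rad, forces in N, time in s.
With the tool pointing down it reaches from about 0.425 to 0.925 m from the base axis. Payload 6.8 kg.
Tool frame: the origin (TCP) lies on the mounting face of the last link; the fingertips stand 173 mm ahead of it and the grasp point (between the pads) lies 155 mm ahead of it; z points along the fingers, y is the line along which they close (so a half turn about z gives the same grasp; the last joint's range is limited). The gripper opens to 85 mm and grips with 20 to 120 N. Pads are 22 mm wide; open, the fingers measure 114 mm over their backs; the gripper's body (76 mm by 85 mm) begins 54 mm behind the grasp point. The pads swing forward as they close: fully open they stand 13 mm farther back than shut.
Start: joints at [1.096, 0.477, 0.022, 1.555, -0.011, 1.109, -0.083], TCP at [0.242, -0.63, 0.405] pointing down, gripper open.
Joint ranges: [-2.96, 2.96], [-0.34, 2.1], [-1.41, 1.46], [0.24, 2.44], [-1.37, 4.51], [0.17, 1.92], [-2.96, 2.96]. Speed limits (rad/s): [2.39, 2.39, 3.14, 3.14, 3.14, 3.14, 3.14].

### API

Orientations are given as a rotation vector (axis times angle).
In Python, from rig import sense, get_image, close_job gives the robot as it stands. The module is installed in compiled form; this text tells all that it offers.
- The arm moves only by the tool send_rows, never from a script. Its argument "moves" is one flat list of numbers, 5 for each row, row after row: the closure, from 0 (fully open) to 1 (shut), then the shift along the tool's x, y, z in m, then the turn about the tool's z in rad. In form: [claw, dx, dy, dz, turn, claw, dx, dy, dz, turn, ...]. A call has 1 to 10 rows; each row is the pose to reach, as a shift and turn from the pose commanded when the call began, along the tool's axes at that moment; what a row does not reach only later rows make up. A row lasts 1/10 s, in which the tool goes at most 50 mm and 8.59 degrees, less where a joint would pass 70% of its speed; a pose out of reach is approached as far as the arm can. A call with a gripper value outside its range is refused whole. The fingers move at their own pace and stop on an object; "grip_force" is the grip in N (left out, the last holds). Time passes only in rows, so rows that repeat a pose let the fingers close. It gives the time, the measured TCP pose, the force, the opening and the grip force at its end, in the units of the state.
- sense(): the state, without advancing time (a new reading comes with each control period).
- get_image(name): name is "scene" or "side" or "wrist"; returns a dict with "image" (420x560x3 uint8, red, green, blue), "z_map" (420x560 float32, m along the optical axis (not along the pixel's ray), 0 where there is no reading), "fovy" (degrees; the focal length in pixels is half the picture's height over the tangent of half this angle, whatever the lens; pixels are square), "cx", "cy" (the principal point, pixels), "cam_to_world" (4x4, takes a point from camera to world coordinates). Camera axes: x right, y up, looking along -z (the intrinsics and any distortion apply to the point x, -y, -z); pixel columns grow to the right and rows downward; lengths in m; the calibration is good to about 2 mm. A picture is of the moment at which its call begins.
- close_job(): hands the job in; it is judged then, once.
The state is a dict: "clock": time; "joint_positions": joint angles; "qd": joint speeds; "joint_torque": joint torques, N m; "tool_pos": TCP position; "orientation": TCP orientation; "wrist_force": force on the tool from outside, world axes, zero at the start; "moment": the same for the moment, N m; "finger_gap": finger opening in m; "grip_force": force on a finger pad.
Only numpy, scipy, OpenCV 4.12 (cv2) and the standard library are available. Lean on these libraries where they do the work, as an engineer would, in place of code of your own. Each camera call takes 0.05 s, during which the arm holds its last target. There are 200 camera calls.

## Working session

There is one attempt and no reset: what is moved stays moved. The work goes in short steps, Python scripts to look and compute and a tool call to move; the robot and the scene stay as the last step left them, time stands still between calls to the robot, and variables do not carry over. Pictures are saved under pics/ and viewed, at most 10 in all, crops included, and the job is handed in when it is done.

Besides the shell and the picture viewer there is one more tool, called after "Request:" in YAML: its name, and indented under it one key for each argument. send_rows: Moves the arm, as the interface text tells. Its arguments: {"type":"object","properties":{"moves":{"type":"array","items":{"type":"number"}},"grip_force":{"type":"number"}},"required":["moves"]}

```bash
mkdir -p pics; cat > h.py <<'E'
import numpy as np,cv2
from rig import sense,get_image
def grab(n,f):
    d=get_image(n); cv2.imwrite(f,d["image"][:,:,::-1]); np.savez(f+".npz",**d); return d
def world(d,u,v):
    h=d["image"].shape[0]; f=h/2/np.tan(np.radians(float(d["fovy"]))/2)
    z=d["z_map"][np.asarray(v),np.asarray(u)]
    p=np.stack([(u-d["cx"])/f*z,-(v-d["cy"])/f*z,-z,np.ones_like(z)],-1)
    return (p@np.asarray(d["cam_to_world"]).T)[...,:3]
def cloud(d):
    v,u=np.mgrid[:420,:560]; return world(d,u,v)
E
python3 - <<'E'
from h import *
s=sense(); print(s)
for n in("scene","side"):
    d=grab(n,f"pics/{n}0.png"); print(n,d["fovy"],d["cam_to_world"],[k for k in d])
E
```

```text
{'clock': 0.0, 'joint_positions': array([ 1.0958883 ,  0.47780464,  0.02234967,  1.5564447 , -0.01152296,
        1.1092836 , -0.08308782]), 'qd': array([ 0.00143892, -0.00102987,  0.00060729, -0.00072423, -0.00118786,
        0.00086789, -0.00142649]), 'joint_torque': array([-1.05639996e-03, -5.96449506e+01,  1.60720691e+00, -2.81198376e+01,
        1.23536252e-02,  9.36062570e-03,  2.28302275e-05]), 'tool_pos': array([ 0.24198964, -0.62984149,  0.40372542]), 'orientation': array([-3.08717251e+00, -5.72658443e-01,  7.01169567e-04]), 'wrist_force': array([ 0.16983267, -0.34830752,  0.62103853]), 'moment': array([ 0.06403   , -0.0200828 , -0.01538333]), 'grip_force': 0.0, 'finger_gap': 0.08519276264294513}
scene 50.36218139158161 [[ 0.76710537 -0.49891611  0.40327667  1.09141176]
 [ 0.64149028  0.59039088 -0.48982531 -0.63699   ]
 [ 0.00629086  0.63444569  0.77294184  1.07004207]
 [ 0.          0.          0.          1.        ]] ['image', 'z_map', 'fovy', 'cx', 'cy', 'cam_to_world']
side 48.613384019372944 [[-0.81373747  0.36927665 -0.44884973  0.07124305]
 [-0.58111657 -0.53232047  0.61557977  0.71191132]
 [-0.01161267  0.76175434  0.64776189  0.85361171]
 [ 0.          0.          0.          1.        ]] ['image', 'z_map', 'fovy', 'cx', 'cy', 'cam_to_world']
```

View pics/scene0.png

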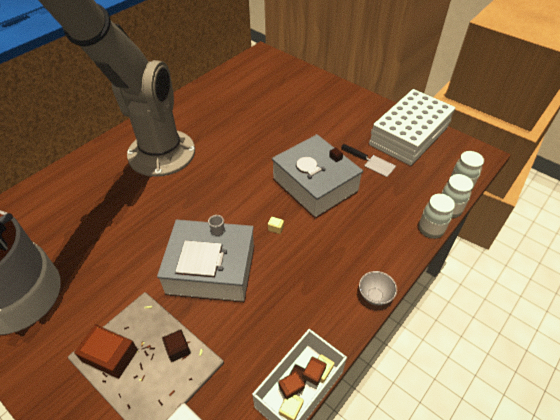

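View pics/side0.png

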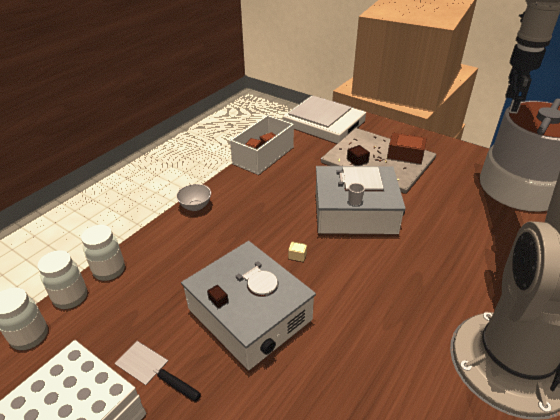

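The round hatch is at about (307,165) in the scene view and (263,282) in the side view. Its hinge lug is at about (245,273) in the side view, with the dark chunk next to it. The square hatch is on the far warmer.

```bash
python3 - <<'E'
from h import *
for n,box in(("scene",(265,130,370,220)),("side",(175,235,325,370))):
    d=dict(np.load(f"pics/{n}0.png.npz")); P=cloud(d); im=d["image"].astype(int)
    x0,y0,x1,y1=box; m=np.zeros((420,560),bool); m[y0:y1,x0:x1]=1
    z=P[...,2]; deck=m&(abs(z-.1)<.004)
    print(n,"med deck z",np.median(z[deck]))
    r=cv2.minAreaRect((P[m&(z>.09)&(z<.112)][:,:2]*1000).astype(np.float32)); print("deck rect",r)
    br=im.min(-1)
    dm=m&(z>.095)&(z<.116)&(br>170)
    k,l,st,c=cv2.connectedComponentsWithStats(dm.astype(np.uint8)); i=1+st[1:,4].argmax()
    q=P[l==i]; print("disc",q.mean(0),st[i],np.median(q[:,2]),cv2.minEnclosingCircle((q[:,:2]*1000).astype(np.float32)))
    hi=m&(z>.1125)&(z<.15); k,l,st,c=cv2.connectedComponentsWithStats(hi.astype(np.uint8))
    for i in range(1,k):
        if st[i,4]>5: print("hi",P[l==i].mean(0),st[i])
d=dict(np.load("pics/side0.png.npz"))
for u,v in((263,282),(247,272),(240,278),(258,265),(218,293),(267,346)):print(u,v,world(d,np.array(u),np.array(v)),d["image"][v,u])
im=d["image"][225:375,170:330,::-1]; cv2.imwrite("pics/c.png",cv2.resize(im,None,fx=4,fy=4))
E
```

```text
scene med deck z 0.09991172197843401
deck rect ((511.181640625, 220.19711303710938), (196.0311279296875, 226.07974243164062), 77.73116302490234)
disc [0.49758307 0.19312052 0.10771298] [297 157  23  17 262] 0.10784004473780828 ((497.5180969238281, 190.42208862304688), 40.67965316772461)
hi [0.54175163 0.27794636 0.12349296] [329 147  14  12 107]
side med deck z 0.09783506753080434
deck rect ((511.36163330078125, 222.81399536132812), (191.825439453125, 223.9962158203125), 78.18223571777344)
disc [0.49549541 0.19560107 0.10556388] [242 266  35  27 595] 0.10567686968658774 ((499.0583801269531, 194.8419189453125), 39.66386032104492)
hi [0.53577027 0.28714311 0.12216684] [207 285  21  19 254]
263 282 [0.48882637 0.19549477 0.10386967] [244 234 219]
247 272 [0.53367633 0.19362186 0.10557155] [228 202 179]
240 278 [0.53484786 0.21625446 0.10612384] [63 58 54]
258 265 [0.5265125  0.16356956 0.10591777] [106  99  91]
218 293 [0.53298577 0.28693115 0.12683485] [75 33 23]
267 346 [0.40290614 0.29879051 0.06766211] [38 36 34]
```

View pics/c.png

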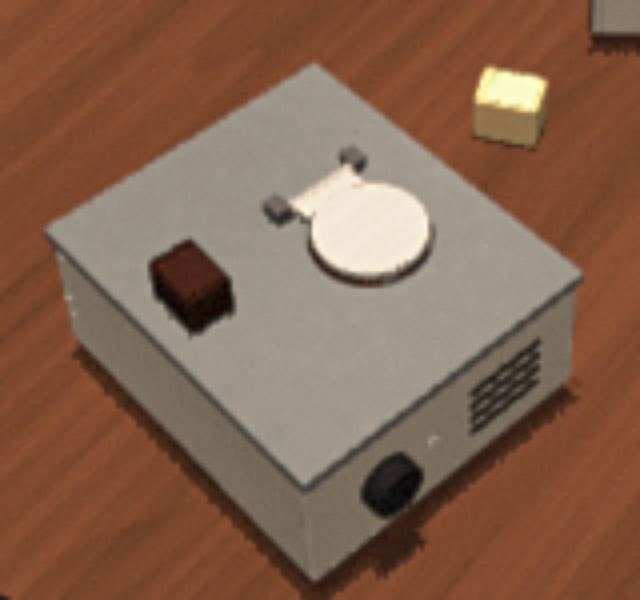

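```bash
python3 - <<'E'
from h import *
d=dict(np.load("pics/side0.png.npz"));P=cloud(d)
for u,v in((550,115),(505,115),(520,120),(520,150),(490,160)):print(u,v,world(d,np.array(u),np.array(v)))
from scipy.spatial.transform import Rotation as R
s=sense();M=R.from_rotvec(s["orientation"]).as_matrix();print(M.round(3))
for t in((.242,-.63,.5),(.5,-.3,.5),(.47,.2,.35)):print(M.T@(np.array(t)-s["tool_pos"]))
E
```

```text
550 115 [ 0.1351858  -0.61205561  0.24772443]
505 115 [ 0.23858778 -0.58953966  0.22646029]
520 120 [ 0.19679737 -0.57519187  0.23050566]
520 150 [ 0.16628217 -0.52337765  0.17379899]
490 160 [ 0.23485804 -0.56529262  0.09316778]
[[ 0.933  0.359 -0.001]
 [ 0.359 -0.933  0.001]
 [-0.    -0.002 -1.   ]]
[-4.06632107e-05 -3.73733460e-05 -9.61879328e-02]
[ 0.35914716 -0.21555539 -0.09588679]
[ 0.51048405 -0.69280659  0.05487273]
```

Request:
send_rows:
  moves: [1,0,0,-0.05,0,1,0,0,-0.1,0,1,0,0,-0.1,0]

```text
clock: 0.4
tool_pos: [0.2423, -0.6312, 0.5127]
orientation: [3.077, 0.57, 0.005]
wrist_force: [1.1, 0.5, -0.5]
finger_gap: 0.0441
grip_force: 0.0
```

Request:
send_rows:
  moves: [1,0.036,-0.022,0,0,1,0.072,-0.043,0,0,1,0.108,-0.065,0,0,1,0.144,-0.086,0,0,1,0.18,-0.108,0,0,1,0.216,-0.13,0,0,1,0.252,-0.151,0,0,1,0.288,-0.173,0,0,1,0.324,-0.194,0,0,1,0.36,-0.216,0,0]

```text
clock: 1.4
tool_pos: [0.5014, -0.298, 0.5043]
orientation: [-3.089, -0.573, 0.0]
wrist_force: [-0.0, -1.0, -0.1]
finger_gap: -0.0002
grip_force: 0.0
```

Request:
send_rows:
  moves: [1,0.015,-0.045,0,0,1,0.03,-0.09,0,0,1,0.045,-0.14,0,0,1,0.06,-0.185,0,0,1,0.075,-0.235,0,0,1,0.09,-0.28,0.02,0,1,0.105,-0.325,0.04,0,1,0.12,-0.375,0.06,0,1,0.135,-0.425,0.08,0,1,0.15,-0.476,0.1,0]

```text
clock: 2.4
tool_pos: [0.4711, 0.1783, 0.4122]
orientation: [3.089, 0.572, 0.0]
wrist_force: [1.6, -1.1, -0.3]
finger_gap: 0.0002
grip_force: 0.0
```

```bash
python3 - <<'E'
from h import *
s=sense(); print(s["tool_pos"],s["joint_positions"].round(2))
d=grab("wrist","pics/w1.png"); P=cloud(d);im=d["image"].astype(int)
m=(P[...,2]>.1025)&(P[...,2]<.112)&(abs(P[...,0]-.5)<.07)&(abs(P[...,1]-.19)<.06)&(d["z_map"]>0)
q=P[m];print(m.sum(), q.mean(0) if len(q) else 0)
E
```

```text
[0.47113298 0.17829149 0.41217385] [-0.03  0.23 -0.53  1.92  0.14  1.03 -1.82]
4893 [0.50394756 0.19228789 0.10775836]
```

View pics/w1.png

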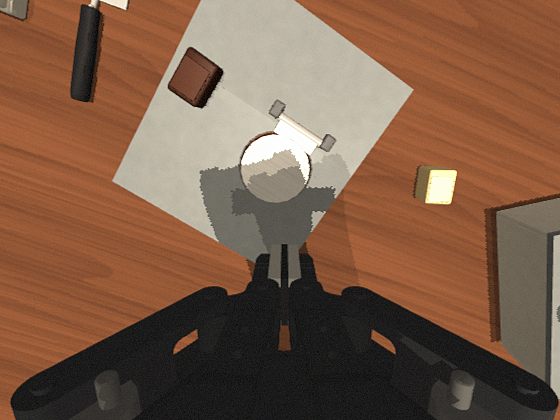

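The wrist view shows the disc centred near (275,167), with hinge lugs at (277,108) and (328,143). The fingers are behind it.

```bash
python3 - <<'E'
from h import *
d=dict(np.load("pics/w1.png.npz"));P=cloud(d)
m=((P[...,2]>.1045)&(P[...,2]<.112)&(abs(P[...,0]-.5)<.07)&(abs(P[...,1]-.19)<.06)).astype(np.uint8)
m[230:]=0
core=cv2.morphologyEx(m,cv2.MORPH_OPEN,cv2.getStructuringElement(cv2.MORPH_ELLIPSE,(41,41)))
v,u=np.nonzero(core);print("disc px",u.mean(),v.mean(),u.min(),u.max(),v.min(),v.max(),len(u)); q=P[core>0]; c=q.mean(0);print(c, cv2.minEnclosingCircle((q[:,:2]*1000).astype(np.float32)))
a,b=[world(d,np.array(x),np.array(y)) for x,y in((277,108),(328,143))];h=(a+b)/2;print(a,b,h)
x=np.array([b[1]-a[1],a[0]-b[0]]);x/=np.linalg.norm(x);x*=np.sign(x[0]);print(x)
print("hinge-c",np.linalg.norm(h[:2]-c[:2]),"press",c[:2]-.02*x)
s=sense();print(s["tool_pos"])
E
```

```text
<stdin>:6: RuntimeWarning: Mean of empty slice.
  ret = ret.dtype.type(ret / rcount)
Traceback (most recent call last):
ValueError: zero-size array to reduction operation minimum which has no identity
```

Request:
send_rows:
  moves: [1,0,0,0,0,1,0,0,0.04,0,1,0,0,0.08,0,1,0,0,0.08,0,1,0,0,0.08,0]

```text
clock: 2.95
tool_pos: [0.4721, 0.1759, 0.3335]
orientation: [3.089, 0.571, -0.002]
wrist_force: [0.6, 0.2, 0.8]
finger_gap: -0.0
grip_force: 0.0
```

```bash
cat > m.py <<'E'
from h import *
from scipy.spatial.transform import Rotation as R
d=grab("wrist","pics/w2.png");P=cloud(d);s=sense();print(s["tool_pos"])
m=((P[...,2]>.1045)&(P[...,2]<.112)&(abs(P[...,0]-.5)<.08)&(abs(P[...,1]-.19)<.08)).astype(np.uint8)
q=(P[m>0][:,:2]*1000)
# grid mask in world 0.5mm
g=np.zeros((320,320),np.uint8); i=((q-[420,110])*2).astype(int); g[i[:,1],i[:,0]]=255
g=cv2.morphologyEx(g,cv2.MORPH_CLOSE,np.ones((7,7))); cv2.imwrite("pics/g2.png",g[::-1])
K=cv2.distanceTransform(g,cv2.DIST_L2,5); y,x=np.unravel_index(K.argmax(),K.shape)
print("inscribed centre",420+x/2,110+y/2,"r",K.max()/2,len(q))
E
python3 m.py; python3 -c "
import cv2,numpy as np
a=cv2.imread('pics/w2.png');b=cv2.imread('pics/g2.png');b=cv2.resize(b,(240,240));c=np.zeros((420,800,3),np.uint8);c[:,:560]=a;c[:240,560:]=b;cv2.imwrite('pics/v2.png',c)"
```

```text
[0.4725299  0.17642826 0.33457437]
inscribed centre 493.0 194.0 r 30.659693 9401
```

View pics/v2.png

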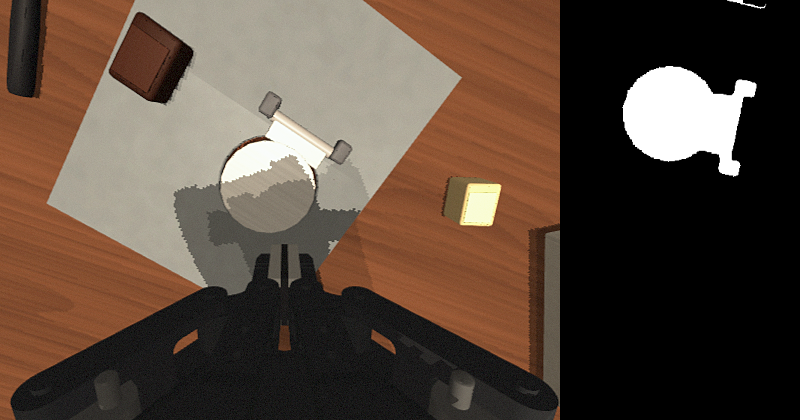

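The mask on the right shows the disc centred at (0.4925, 0.194), hinge axis yaw about -12°. That puts the press point at about (0.473, 0.198), so I'll shift 22 mm in +y.

Request:
send_rows:
  moves: [1,0.008,-0.02,0,0,1,0.008,-0.02,0,0,1,0.008,-0.02,0.03,0,1,0.008,-0.02,0.04,0,1,0.008,-0.02,0.04,0]

```text
clock: 3.5
tool_pos: [0.4719, 0.1975, 0.2927]
orientation: [3.088, 0.572, -0.003]
wrist_force: [0.7, -0.3, 0.8]
finger_gap: -0.0003
grip_force: 0.0
```

Request:
send_rows:
  moves: [1,0,0,0.006,0,1,0,0,0.009,0,1,0,0,0.011,0,1,0,0,0.012,0,1,0,0,0.012,0]

```text
clock: 4.0
tool_pos: [0.4722, 0.1983, 0.2813]
orientation: [3.089, 0.573, 0.0]
wrist_force: [-0.2, 0.5, 3.3]
finger_gap: 0.0001
grip_force: 1.3
```

Request:
send_rows:
  moves: [1,0,0,0.002,0,1,0,0,0.004,0,1,0,0,0.005,0,1,0,0,0.005,0]

```text
clock: 4.4
tool_pos: [0.4721, 0.1984, 0.2762]
orientation: [3.089, 0.573, 0.0]
wrist_force: [-1.5, -0.9, 6.3]
finger_gap: -0.0004
grip_force: 2.8
```

The tip is now about 4.8 mm down, past the latch's release point, so I'll go up and away.

Request:
send_rows:
  moves: [1,0,0,-0.05,0,1,0,0,-0.1,0,1,0,0,-0.15,0,1,0,0,-0.2,0,1,0,0,-0.2,0,1,0,0,-0.2,0,1,0,0,-0.2,0]

```text
clock: 5.1
tool_pos: [0.4717, 0.1979, 0.4745]
orientation: [3.088, 0.573, -0.004]
wrist_force: [0.2, -0.2, -0.1]
finger_gap: 0.0002
grip_force: 0.0
```

```bash
python3 - <<'E'
from h import *
grab("side","pics/s2.png")
E
```

```text
(no output)
```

View pics/s2.png

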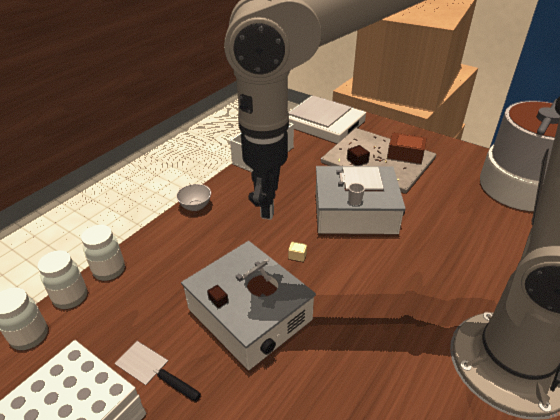

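The hatch stands open: dark chocolate shows in the port at (262,287), and the hand is clear above. The other objects look unmoved. I'll hold for the required second.

Request:
send_rows:
  moves: [1,0,0,0,0,1,0,0,0,0,1,0,0,0,0,1,0,0,0,0,1,0,0,0,0,1,0,0,0,0,1,0,0,0,0,1,0,0,0,0,1,0,0,0,0,1,0,0,0,0]

```text
clock: 6.15
tool_pos: [0.4721, 0.1983, 0.4761]
orientation: [3.089, 0.573, 0.0]
wrist_force: [0.7, -0.2, 0.3]
finger_gap: 0.0002
grip_force: 0.0
```

Request:
send_rows:
  moves: [1,0,0,0,0,1,0,0,0,0,1,0,0,0,0,1,0,0,0,0,1,0,0,0,0]

```text
clock: 6.65
tool_pos: [0.472, 0.1983, 0.476]
orientation: [3.089, 0.573, 0.0]
wrist_force: [-1.0, 0.9, 0.9]
finger_gap: -0.0001
grip_force: 0.0
```

```bash
python3 - <<'E'
from h import *
d=grab("scene","pics/f.png");P=cloud(d)
q=P[(abs(P[...,0]-.52)<.06)&(abs(P[...,1]-.19)<.05)&(P[...,2]>.115)&(P[...,2]<.2)]
print(len(q),q[:,2].max(),q[q[:,2].argmax()])
from rig import close_job
if q[:,2].max()>.16: print(close_job())
E
```

```text
309 0.1745851929241704 [0.5039416  0.18718266 0.17458519]
the job is handed in; nothing more can be done
None
```

The round sample hatch was pressed once near its free edge and sprang open by itself; it stayed open (free edge about 74 mm above the deck) with the hand well clear, and the job is handed in, though no verdict was returned.

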